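Put the handed throwing ribs away and secure the case

TASK

Put the two mirror-image throwing ribs away in the sloping case, each lying flat, knob up: the left-hand rib in the left bay, the right-hand rib in the right bay, as seen from the case's front. Then gently shut the lid fully, and after that turn the turnbutton on the front rim a quarter turn, either way, so that it points straight up the slope over the lid's edge. Leave the other pottery things on the bench where they are.

Things in the scene. Friction and masses are not known exactly. Their poses are not given: they have to be found in the camera images.
- case: the fixed plywood case, 220 mm deep (x), 310 mm wide (y), 55 mm high in front, 170 mm at the back; the top slopes up from the front at 30 degrees (0.524 rad). Origin: on its underside, 105 mm behind the front and in the middle of its width; x from the front (turnbutton side, towards the robot) to the back, y to its left seen from the front, z up. Two open bays side by side under one lid.
- bay_left (a point): centre of the inner floor of the left bay (positive y of the case), 15 mm above the bench. Inside 137 mm wide (y), 165 mm deep (x): a rib fits at any yaw with its knob near the centre. Heights above this floor: divider 35 mm, front wall 60 mm, back wall 155 mm, outer side wall 46 mm in front to 140 mm at the back.
- bay_right (a point): centre of the inner floor of the right bay (negative y of the case), 15 mm above the bench. Inside 137 mm wide (y), 165 mm deep (x): a rib fits at any yaw with its knob near the centre. Heights above this floor: divider 35 mm, front wall 60 mm, back wall 155 mm, outer side wall 46 mm in front to 140 mm at the back.
- lid (a joint): lid angle about its hinge, rad: 0 = shut, in the 30 degree slope; 2.09 = upright; stop at 2.4. Starts open at 2.1 to 2.2. A plywood panel 190 mm from hinge to free edge, 310 mm wide, 12 mm thick, 0.35 kg. Stiff hinge: it stays where left; about 1 to 5 N at the free edge moves it.
- lid_hinge (a point): middle of the lid's hinge line (parallel to the case's y), at the case's upper back edge, 170 mm above the bench and 94 mm behind the case's origin; it lies in the plane of the lid's outer face.
- lid_edge (a point): middle of the lid's free edge, on the outer face, 189 mm from the hinge line; x axis to the hinge, z out of the outer face. A steel bow handle (120 mm long along the hinge direction, 12 mm thick) stands 55 mm off the outer face, 140 mm from the hinge line. With the lid shut it leaves no room for a gripper pointing straight down at the turnbutton.
- turnbutton (a joint): turnbutton angle, rad: 0 = bar along the front rim, clear of the lid; +1.57 or -1.57 = pointing up the slope, one end over the lid's edge (secured). Positive is anticlockwise looking at the slope from outside; stops at +1.7 and -1.7. Starts between -0.3 and 0.3. Light friction (0.05 N m), stays where left.
- button_top (a point): top of the turnbutton on its pivot: dark wooden bar 70 x 16 x 13 mm, 5 mm of air under it, screwed at its middle to the 40 mm front rim strip, 20 mm below the shut lid's edge; this point is 18 mm off the strip. Turns with it: y along the bar, z along the pivot, square to the slope (30 degrees from vertical, towards the front). Strip and shut lid's outer face are one plane.
- rib_left: left-hand rib: flat hardwood L, 8 mm thick, lying knob up, about 50 g. Origin under the knob's axis at the underside, z up. Bar 76 mm along x, 30 mm wide; at its +x end a toe (x 14 to 38 mm) juts to +y, 39 mm from the axis: toed end away from you, it points left. Round knob, 24 mm thick, 8 to 40 mm up, gripped from above at any yaw. On the bench beside the case, its mirror image on the other side.
- rib_right: right-hand rib: flat hardwood L, 8 mm thick, lying knob up, about 50 g. Origin under the knob's axis at the underside, z up. Bar 76 mm along x, 30 mm wide; at its +x end a toe (x 14 to 38 mm) juts to -y, 39 mm from the axis: toed end away from you, it points right. Round knob, 24 mm thick, 8 to 40 mm up, gripped from above at any yaw. On the bench beside the case, its mirror image on the other side.
- cup: bystander, to be left alone: terracotta cup, 76 mm across, 85 mm high, on the bench; origin at its underside
- bowl: bystander, to be left alone: white bowl, 110 mm across, 50 mm high, on the bench; origin at its underside
- glaze_jar: bystander, to be left alone: white jar, 68 mm across, 85 mm high, on the bench; origin at its underside
- kiln_prop: bystander, to be left alone: square kiln prop, 40 x 40 x 75 mm, on the bench; origin at its underside
- loop_tool: bystander, to be left alone: loop trimming tool, 175 mm long, 14 mm thick, lying, on the bench; origin at its underside
- brush: bystander, to be left alone: brush, about 180 mm long, lying, on the bench; origin at its underside
Things that resemble listed ones, but are neither listed nor needed, are in the scene too. What is shaped like the rib_right but turquoise is not meant. Leave any pink look-alike of the rib_left alone.

How it is judged:
On the way, in this order (a step that is already met when the one before it is completed fails the run):
1. both ribs lie in their own bays (x of rib_left in the frame of bay_left between -0.07 and 0.07 m and y of rib_left in the frame of bay_left between -0.06 and 0.06 m and z of rib_left in the frame of bay_left between -0.008 and 0.012 m and angle between each of rib_left, rib_right's own z axis and vertical below 0.2 rad and x of rib_right in the frame of bay_right between -0.07 and 0.07 m and y of rib_right in the frame of bay_right between -0.06 and 0.06 m and z of rib_right in the frame of bay_right between -0.008 and 0.012 m), for 0.2 s.
2. the lid is shut over them (all of step 1 and value of joint lid below 0.07 rad), for 0.2 s.
3. the turnbutton is turned over the lid's edge (value of joint lid below 0.07 rad and (value of joint turnbutton above 1.3 rad or value of joint turnbutton below -1.3 rad)), for 0.2 s.
At the end, for the whole second after the job is handed in: Left-hand rib flat (within 0.2 rad) on the floor of the left bay and right-hand rib likewise in the right bay, knobs up and at rest; lid within 0.07 rad of shut; turnbutton at least 1.3 rad from lying along the rim, either way (all of step 1 and all of step 3 and linear speed of each of rib_left, rib_right below 0.02 m/s); the robot touches nothing.
It fails at once if the lid is slammed: it comes down over its last 0.3 rad faster than 2.5 rad/s (value of joint lid below 0.3 rad and velocity of joint lid below -2.5 rad/s).
It fails at once if a bystander is moved more than 30 mm (distance of any of cup, bowl, glaze_jar, kiln_prop, loop_tool, brush from where it was at the start of the episode above 0.03 m).
It also fails if it takes over 70 s, if anything falls off the work surface, if the arm or the gripper's body presses on something with over 40 N, if the wrist force passes 120 N, or if a joint passes its speed limit or range.

ROBOT

A 6-joint arm with a two-finger parallel gripper is mounted at the origin on the work surface. World frame = base frame: x ahead of the robot, y to its left, z up, the work surface at z = 0. Lengths are in m, angles in rad, forces in N, time in s.
With the tool pointing down it reaches from about 0.375 to 0.9 m from the base axis. Payload 3.1 kg.
Tool frame: the origin (TCP) lies on the centre line of the jaws, within the pads' length; the fingertips stand 19 mm ahead of it and the grasp point (between the pads) is the TCP; z points along the fingers, y is the line along which they close (so a half turn about z gives the same grasp; the last joint's range is limited). The gripper opens to 85 mm and grips with 20 to 120 N. Pads are 22 mm wide; open, the fingers measure 114 mm over their backs; the gripper's body (76 mm by 85 mm) begins 54 mm behind the grasp point. The pads swing forward as they close: fully open they stand 13 mm farther back than shut.
Start: joints at [0.987, 0.527, 1.433, -0, 1.181, -0.178], TCP at [0.247, 0.574, 0.25] pointing down, gripper open.
Joint ranges: [-3.08, 3.08], [-0.75, 2.2], [0.22, 2.44], [-1.43, 4.57], [0, 2.65], [-2.85, 2.85]. Speed limits (rad/s): [2.79, 2.79, 3.14, 3.14, 3.14, 3.14].

INTERFACE

Orientations are given as a unit quaternion [x, y, z, w].
In Python, from station import manip gives the robot as it stands.
- The arm moves only by the tool servo_tool, never from a script. Its argument "rows" is a list that holds one entry, the list of rows, each a list of 7 numbers: the turn, a rotation vector about the tool's x, y, z in degrees, then the shift along the tool's x, y, z in m, then the gripper command: -1 is shut, 1 is fully open, values between are in proportion. In form: [[[wx, wy, wz, tx, ty, tz, jaw], ...]]. A call has 1 to 8 rows; each row shifts and turns the commanded pose from where the row before left it, along the tool's axes as they then stand; what a row does not reach is not made up. A row lasts 1/12 s, in which the tool goes at most 41.7 mm and 7.16 degrees, less where a joint would pass 70% of its speed; a pose out of reach is approached as far as the arm can. A call is refused whole if a number of a shift passes 0.0417 or a number of a turn 7.16, either way. A call with a gripper value outside its range is refused whole. The fingers move at their own pace and stop on an object; "squeeze" is the grip in N (left out, the last holds). Time passes only in rows, so rows that do not move let the fingers close. It gives the time, the measured TCP pose, the force, the opening and the grip force at its end, in the units of the state.
- manip.sense(): the state, without advancing time (a new reading comes with each control period).
- manip.snapshot(name): name is "side" or "top"; returns the picture (420x560x3 uint8, blue, green, red); there is no depth.
- manip.camera_info(name): a dict with "K" (3x3 intrinsics, pixels), "camera_from_world" (4x4, takes a point from world to camera coordinates). Camera axes: x right, y down, z forward; pixel columns grow to the right and rows downward; lengths in m; the calibration is good to about 2 mm. A picture is of the moment at which its call begins. camera_info takes no time and is no camera call.
- manip.sign_off(): hands the job in; it is judged then, once.
The state is a dict: "t": time; "q": joint angles; "qd": joint speeds; "tau": joint torques, N m; "tcp_pos": TCP position; "tool_rot": TCP orientation; "force": force on the tool from outside, world axes, zero at the start; "ft_torque": the same for the moment, N m; "finger_gap": opening from 0.0 (shut) to 1.0 (fully open); "gripper_force": force on a finger pad.
Only numpy, scipy, OpenCV 4.12 (cv2) and the standard library are available. Lean on these libraries where they do the work, as an engineer would, in place of code of your own. Each camera call takes 0.05 s, during which the arm holds its last target. There are 200 camera calls.

## Working session

There is one attempt and no reset: what is moved stays moved. The work goes in short steps, Python scripts to look and compute and a tool call to move; the robot and the scene stay as the last step left them, time stands still between calls to the robot, and variables do not carry over. Pictures are saved under pics/ and viewed, at most 10 in all, crops included, and the job is handed in when it is done.

Besides the shell and the picture viewer there is one more tool, called after ">>>" by a JSON object that holds its "method" and its "body". servo_tool: Moves the arm, as the interface text tells. Its arguments: {"type":"object","properties":{"rows":{"type":"array","items":{"type":"array","items":{"type":"array","items":{"type":"number"}}}},"squeeze":{"type":"number"}},"required":["rows"]}

```bash
ls; mkdir -p pics; python3 - <<'E'
from station import manip
import cv2
for n in ("top","side"):
    cv2.imwrite(f"pics/{n}0.png",manip.snapshot(n)); c=manip.camera_info(n); print(n,c["K"],c["camera_from_world"])
s=manip.sense();print(s)
E
```

```text
pics
top [[480.45126791   0.         280.21757973]
 [  0.         480.45126791 214.31138609]
 [  0.           0.           1.        ]] [[-0.01780225 -0.99964641 -0.01975185  0.04995869]
 [-0.99231841  0.02008369 -0.12206895  0.50282646]
 [ 0.12242247  0.01742702 -0.99232507  1.47212344]
 [ 0.          0.          0.          1.        ]]
side [[394.20806336   0.         275.03754983]
 [  0.         394.20806336 209.06492361]
 [  0.           0.           1.        ]] [[ 0.94657726 -0.32208421  0.01591381 -0.47270795]
 [-0.16311072 -0.5207712  -0.83796912  0.18191391]
 [ 0.27818407  0.79060681 -0.54548556  1.12979747]
 [ 0.          0.          0.          1.        ]]
{'t': 0.1, 'q': array([ 9.86446401e-01,  5.28345827e-01,  1.43376311e+00,  2.21792921e-05,
        1.18139428e+00, -1.78484108e-01]), 'qd': array([-9.81107038e-05, -1.17263396e-03, -2.60000640e-03,  5.16166332e-04,
        6.56549415e-04,  9.37769010e-04]), 'tau': array([ 4.52790327e-04, -4.43306172e+01, -1.78586394e+01, -1.68991828e-04,
        3.93335955e-03, -2.46211670e-05]), 'tcp_pos': array([0.24638281, 0.5737374 , 0.24945177]), 'tool_rot': array([ 2.01546960e-01,  9.79478387e-01, -8.82815111e-04, -3.65108380e-04]), 'force': array([ 0.28090376,  0.48626327, -1.068895  ]), 'ft_torque': array([-0.03096734,  0.0367329 ,  0.00531429]), 'gripper_force': 0.0, 'finger_gap': 1.0029883259477568}
```

View pics/top0.png

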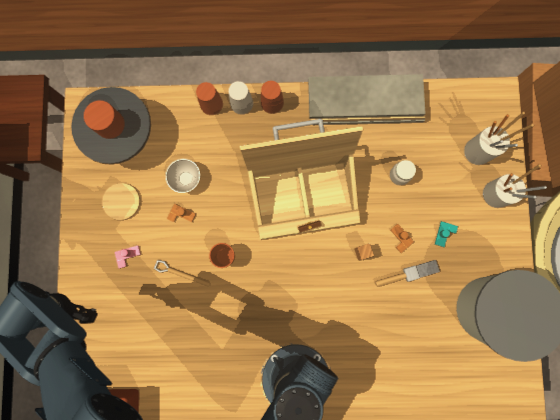

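View pics/side0.png

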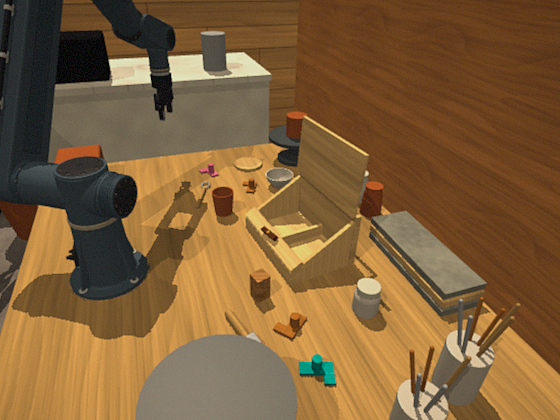

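The top view shows two orange ribs, one at (181,212) and one at (402,237). The pink and turquoise look-alikes are at (127,256) and (446,233). The case is centred near (305,195), with its front towards the robot. I'll zoom in to tell left-hand from right-hand.

```bash
python3 - <<'E'
import cv2,numpy as np
a=cv2.imread("pics/top0.png")
f=lambda x,y,w,h,s:cv2.resize(a[y:y+h,x:x+w],None,fx=s,fy=s,interpolation=cv2.INTER_CUBIC)
A=f(156,190,50,50,6);B=f(377,212,50,50,6);C=f(235,115,150,130,4)
o=np.zeros((600,800,3),np.uint8);o[:300,:300]=A[:300];o[300:600,:300]=B;C=cv2.resize(C,(500,433));o[:433,300:800]=C
cv2.imwrite("pics/z0.png",o)
E
```

```text
(no output)
```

View pics/z0.png

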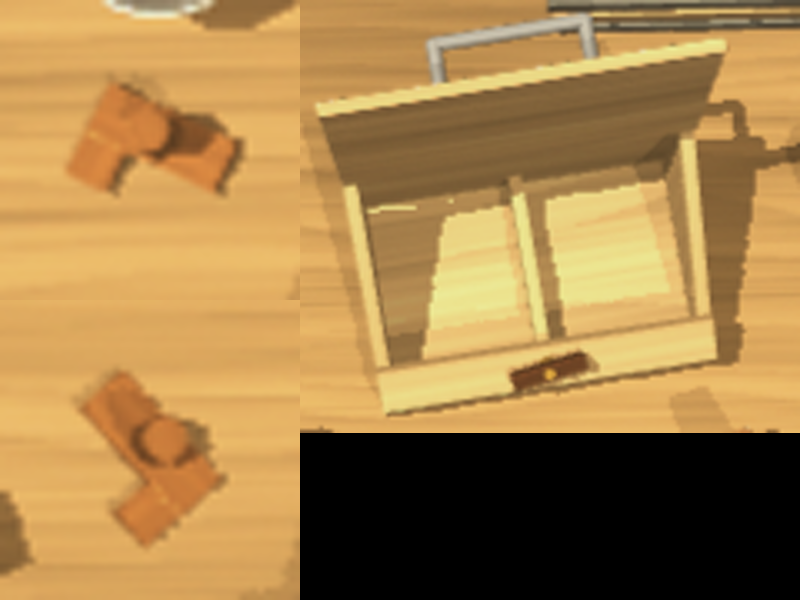

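Upper crop (left side of the bench): the toe juts left of its bar, so this is rib_left, with its knob at about (181,212). Lower crop (right side): the toe juts right, so this is rib_right, with its knob at about (404.5,235). The button screw is at about (310,227). The rim corners are at crop (387,413), (717,359), (377,371) and (712,318), and the lid's outer edge runs from (317,104) to (723,40).

```bash
cat > h.py <<'E'
from station import manip
import numpy as np, cv2
from scipy.spatial.transform import Rotation as R
from scipy.optimize import least_squares
def proj(n,P):
    c=manip.camera_info(n);p=np.atleast_2d(P)@c["camera_from_world"][:3,:3].T+c["camera_from_world"][:3,3]
    return (p/p[:,2:])[:,:2]@c["K"][:2,:2].T+c["K"][:2,2]
def atz(n,uv,z):
    return least_squares(lambda p:(proj(n,[[*p,z]])-uv).ravel(),[.5,0]).x
def caseW(p,P): # p=x,y,yaw
    return R.from_euler('z',p[2]).apply(np.atleast_2d(P))+[p[0],p[1],0]
def lidpt(th,y,d,off=0): # d from hinge, off outward
    a=np.pi+np.pi/6-th  # direction in xz plane: shut => (-cos30,-sin30)
    dx,dz=-np.cos(np.pi/6-th),-np.sin(np.pi/6-th)
    n=np.array([dz,0,-dx]); 
    return np.array([.094,y,.170])+d*np.array([dx,0,dz])+off*n
E
python3 - <<'E'
from h import *
s=manip.sense()
C=lambda a:(np.array(a)-[300,0]+.5)/3.3333+[235,115]-.5
px=C([(387,413),(717,359),(377,371),(712,318),(550,373),(317,104),(723,40)])
z=np.sqrt(3)/2
def pts(v):return np.array([[-.105,.155,.055],[-.105,-.155,.055],[-.0704,.155,.075],[-.0704,-.155,.075],[-.097,0,.0806],lidpt(v[3],.155,.19),lidpt(v[3],-.155,.19)])
f=least_squares(lambda v:(proj("top",caseW(v,pts(v)))-px).ravel(),[.5,0,.1,2.15])
v=f.x;print("case",v,"res",f.fun.round(1))
for n,P in dict(bl=[0.0,.0745,.015],br=[0,-.0745,.015],btn=[-.097,0,.0806],hinge=[.094,0,.17]).items(): print(n,caseW(v,P).round(4))
e=C([(512,380),(590,360)]);print("btn ends",atz("top",e[0],.08),atz("top",e[1],.08))
print("L",atz("top",[180.7,211.5],.04),"R",atz("top",[404.4,235],.04))
# side refinement of knobs by colour
for n in("top","side"):
  im=cv2.cvtColor(cv2.imread(f"pics/{n}0.png"),cv2.COLOR_BGR2HSV)
print("side pred L,R",proj("side",[[*atz("top",[180.7,211.5],.04),.04],[*atz("top",[404.4,235],.04),.04]]))
print("lid edge",caseW(v,lidpt(v[3],0,.189)),"handle",caseW(v,lidpt(v[3],0,.14,.055)))
t=s["tool_rot"];print(R.from_quat(t).as_matrix().round(3))
E
```

```text
case [ 0.5541333  -0.03497521  0.14137203  2.15141053] res [-0.9 -0.4 -0.  -0.3 -0.1  0.5  0.4  0.1  0.1  0.2 -0.4  0.3  0.8 -0.4]
bl [[0.5436 0.0388 0.015 ]]
br [[ 0.5646 -0.1087  0.015 ]]
btn [[ 0.4581 -0.0486  0.0806]]
hinge [[ 0.6472 -0.0217  0.17  ]]
btn ends [ 0.45304279 -0.01403855] [ 0.4698158  -0.08495496]
L [0.51776253 0.35117684] R [ 0.43070837 -0.34095329]
side pred L,R [[250.53502766 178.41276064]
 [293.7323584  314.25763197]]
lid edge [[ 0.65785815 -0.02021294  0.35869289]] handle [[ 0.70945658 -0.01286938  0.30663836]]
[[-0.919  0.395 -0.001]
 [ 0.395  0.919 -0.002]
 [ 0.    -0.002 -1.   ]]
```

```bash
cat >> h.py <<'E'
def down(yaw_deg): # tool pointing down, tool y at world heading yaw
    a=np.radians(yaw_deg);y=np.array([np.cos(a),np.sin(a),0]);z=np.array([0,0,-1.]);return R.from_matrix(np.c_[np.cross(y,z),y,z])
def plan(p,Rt,n,pos=None,rot=None):
    s=manip.sense();p0=s["tcp_pos"] if pos is None else np.array(pos);R0=R.from_quat(s["tool_rot"]) if rot is None else rot
    w=(R0.inv()*Rt).as_rotvec()/n
    M=sum((R.from_rotvec(w*k).as_matrix() for k in range(n)),np.zeros((3,3)))
    t=np.linalg.solve(M,R0.inv().apply(np.array(p)-p0))
    print(n,"rows",np.degrees(w).round(2),t.round(4))
def st():
    s=manip.sense();Y=R.from_quat(s["tool_rot"]).as_matrix();print("t",round(s["t"],2),"p",s["tcp_pos"].round(4),"yaw",np.degrees(np.arctan2(Y[1,1],Y[0,1])).round(1),"tz",Y[:,2].round(3),"F",s["force"].round(1),"gap",round(s["finger_gap"],3),s["gripper_force"])
E
python3 - <<'E'
from h import *
plan([.518,.351,.13],down(98),12)
E
```

```text
12 rows [-0.01 -0.   -2.6 ] [-0.0256 -0.015   0.01  ]
```

>>> {"method": "servo_tool", "body": {"rows": [[[0,0,-2.6,-0.0256,-0.015,0.01,0.4],[0,0,-2.6,-0.0256,-0.015,0.01,0.4],[0,0,-2.6,-0.0256,-0.015,0.01,0.4],[0,0,-2.6,-0.0256,-0.015,0.01,0.4],[0,0,-2.6,-0.0256,-0.015,0.01,0.4],[0,0,-2.6,-0.0256,-0.015,0.01,0.4]]], "squeeze": 40}}

```text
t: 0.6
tcp_pos: [0.3677, 0.4427, 0.1895]
tool_rot: [0.065, 0.998, -0.0, -0.0]
force: [0.9, 0.7, -0.6]
finger_gap: 0.698
gripper_force: 0.0
```

>>> {"method": "servo_tool", "body": {"rows": [[[0,0,-2.6,-0.0256,-0.015,0.01,0.4],[0,0,-2.6,-0.0256,-0.015,0.01,0.4],[0,0,-2.6,-0.0256,-0.015,0.01,0.4],[0,0,-2.6,-0.0256,-0.015,0.01,0.4],[0,0,-2.6,-0.0256,-0.015,0.01,0.4],[0,0,-2.6,-0.0256,-0.015,0.01,0.4],[0,0,0,0,0,0,0.4]]]}}

```text
t: 1.18
tcp_pos: [0.5237, 0.3484, 0.1282]
tool_rot: [-0.068, 0.998, -0.001, 0.001]
force: [0.7, 0.1, -0.2]
finger_gap: 0.699
gripper_force: 0.0
```

```bash
python3 - <<'E'
from h import *
st()
plan([.518,.351,.031],down(98),8)
a=manip.snapshot("side");cv2.imwrite("pics/s1.png",cv2.resize(a[100:260,180:330],None,fx=4,fy=3.75,interpolation=cv2.INTER_CUBIC))
E
```

```text
t 1.18 p [0.5237 0.3484 0.1282] yaw 97.8 tz [ 0.002 -0.001 -1.   ] F [ 0.7  0.1 -0.2] gap 0.699 0.0
8 rows [-0.01  0.01 -0.03] [0.0007 0.0004 0.0122]
```

View pics/s1.png

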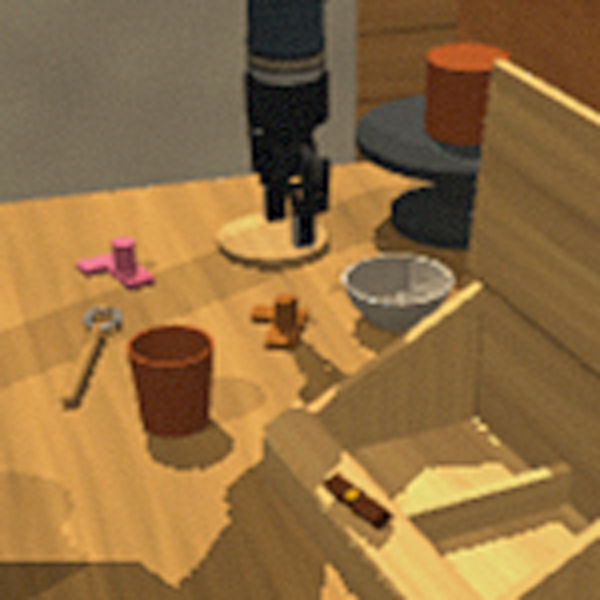

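The gripper hovers above the left rib. The knob top is at side pixel (251.5,179.5) against (250.5,178.4) predicted, so I'll go down.

>>> {"method": "servo_tool", "body": {"rows": [[[0,0,0,0.0007,0.0004,0.0122,0.4],[0,0,0,0.0007,0.0004,0.0122,0.4],[0,0,0,0.0007,0.0004,0.0122,0.4],[0,0,0,0.0007,0.0004,0.0122,0.4],[0,0,0,0.0007,0.0004,0.0122,0.4],[0,0,0,0.0007,0.0004,0.0122,0.4],[0,0,0,0.0007,0.0004,0.0122,0.4],[0,0,0,0.0007,0.0004,0.0122,0.4]]]}}

```text
t: 1.9
tcp_pos: [0.5124, 0.354, 0.0313]
tool_rot: [-0.07, 0.998, -0.0, -0.0]
force: [0.0, -0.5, 0.4]
finger_gap: 0.698
gripper_force: 0.0
```

>>> {"method": "servo_tool", "body": {"rows": [[[0,0,0,0,0,0,0.4],[0,0,0,0,0,0,-1],[0,0,0,0,0,0,-1],[0,0,0,0,0,0,-1],[0,0,0,0,0,0,-1],[0,0,0,0,0,0,-1],[0,0,0,0,0,0,-1],[0,0,0,0,0,0,-1]]]}}

```text
t: 2.57
tcp_pos: [0.5135, 0.354, 0.0336]
tool_rot: [-0.069, 0.998, 0.0, 0.001]
force: [-0.1, 0.3, 4.2]
finger_gap: 0.266
gripper_force: 39.6
```

>>> {"method": "servo_tool", "body": {"rows": [[[0,0,0,0,0,-0.012,-1],[0,0,0,0,0,-0.025,-1],[0,0,0,0,0,-0.035,-1],[0,0,0,0,0,-0.035,-1],[0,0,0,0,0,-0.035,-1],[0,0,0,0,0,-0.025,-1],[0,0,0,0,0,-0.012,-1]]]}}

```text
t: 3.15
tcp_pos: [0.5141, 0.3546, 0.2167]
tool_rot: [-0.069, 0.998, 0.001, 0.003]
force: [1.1, -0.5, -0.3]
finger_gap: 0.265
gripper_force: 39.4
```

```bash
python3 - <<'E'
from h import *
st()
plan([.5555,.0405,.21],down(98),10)
E
```

```text
t 3.15 p [0.5141 0.3546 0.2167] yaw 98.0 tz [ 0.006  0.003 -1.   ] F [ 1.1 -0.5 -0.3] gap 0.265 39.37474071979523
10 rows [ 0.01  0.04 -0.  ] [ 0.0003 -0.0317  0.0006]
```

>>> {"method": "servo_tool", "body": {"rows": [[[0,0,0,0.0003,-0.0317,0.0006,-1],[0,0,0,0.0003,-0.0317,0.0006,-1],[0,0,0,0.0003,-0.0317,0.0006,-1],[0,0,0,0.0003,-0.0317,0.0006,-1],[0,0,0,0.0003,-0.0317,0.0006,-1],[0,0,0,0.0003,-0.0317,0.0006,-1],[0,0,0,0.0003,-0.0317,0.0006,-1]]]}}

```text
t: 3.73
tcp_pos: [0.5408, 0.1323, 0.208]
tool_rot: [-0.069, 0.998, 0.0, -0.0]
force: [1.3, 0.2, -1.0]
finger_gap: 0.264
gripper_force: 39.4
```

>>> {"method": "servo_tool", "body": {"rows": [[[0,0,0,0.0003,-0.0317,0.0006,-1],[0,0,0,0.0003,-0.0317,0.0006,-1],[0,0,0,0.0003,-0.0317,0.0006,-1],[0,0,0,0,0,0,-1],[0,0,0,0,0,0,-1],[0,0,0,0,0,0,-1]]]}}

```text
t: 4.23
tcp_pos: [0.5531, 0.0397, 0.2059]
tool_rot: [-0.069, 0.998, 0.0, -0.0]
force: [0.4, 0.3, -0.9]
finger_gap: 0.264
gripper_force: 39.5
```

```bash
python3 - <<'E'
from h import *
st()
plan([.5555,.0405,.0485],down(98),8)
E
```

```text
t 4.23 p [0.5531 0.0397 0.2059] yaw 97.9 tz [-0.001  0.001 -1.   ] F [ 0.4  0.3 -0.9] gap 0.264 39.49820101261139
8 rows [ 0.01 -0.   -0.01] [-0.0003  0.      0.0197]
```

>>> {"method": "servo_tool", "body": {"rows": [[[0,0,0,-0.0003,0,0.022,-1],[0,0,0,-0.0003,0,0.026,-1],[0,0,0,-0.0003,0,0.026,-1],[0,0,0,-0.0003,0,0.026,-1],[0,0,0,-0.0003,0,0.024,-1],[0,0,0,-0.0003,0,0.018,-1],[0,0,0,-0.0003,0,0.012,-1],[0,0,0,0,0,0,-1]]]}}

```text
t: 4.9
tcp_pos: [0.5542, 0.0413, 0.0497]
tool_rot: [-0.07, 0.998, 0.001, -0.002]
force: [-0.9, 0.5, -0.7]
finger_gap: 0.265
gripper_force: 40.5
```

>>> {"method": "servo_tool", "body": {"rows": [[[0,0,0,0,0,0.0015,-1],[0,0,0,0,0,0.001,-1],[0,0,0,0,0,0,-1]]]}}

```text
t: 5.15
tcp_pos: [0.5564, 0.04, 0.0502]
tool_rot: [-0.07, 0.998, -0.0, 0.001]
force: [-0.9, -0.3, -1.1]
finger_gap: 0.259
gripper_force: 40.5
```

>>> {"method": "servo_tool", "body": {"rows": [[[0,0,0,0,0,0.0015,-1],[0,0,0,0,0,0,-1],[0,0,0,0,0,0,-1]]]}}

```text
t: 5.4
tcp_pos: [0.5561, 0.0396, 0.0483]
tool_rot: [-0.069, 0.998, -0.0, 0.001]
force: [0.1, -0.1, 0.7]
finger_gap: 0.266
gripper_force: 40.6
```

>>> {"method": "servo_tool", "body": {"rows": [[[0,0,0,0,0,0,-0.4],[0,0,0,0,0,0,-0.1],[0,0,0,0,0,0,0.1],[0,0,0,0,0,0,0.1],[0,0,0,0,0,0,0.1]]]}}

```text
t: 5.82
tcp_pos: [0.5557, 0.0397, 0.0477]
tool_rot: [-0.069, 0.998, -0.0, -0.0]
force: [0.3, -0.2, -0.0]
finger_gap: 0.549
gripper_force: 0.0
```

>>> {"method": "servo_tool", "body": {"rows": [[[0,0,0,0,0,-0.01,0.1],[0,0,0,0,0,-0.02,0.1],[0,0,0,0,0,-0.03,0.1],[0,0,0,0,0,-0.04,0.1],[0,0,0,0,0,-0.04,0.1],[0,0,0,0,0,-0.02,0.1],[0,0,0,0,0,0,0.1]]]}}

```text
t: 6.4
tcp_pos: [0.559, 0.0394, 0.2139]
tool_rot: [-0.069, 0.998, -0.001, 0.006]
force: [1.0, -0.1, 0.1]
finger_gap: 0.548
gripper_force: 0.0
```

```bash
python3 - <<'E'
from h import *
st()
plan([.4315,-.341,.13],down(98),16)
p=manip.sense()["tcp_pos"]; print(np.hypot(*p[:2]))
E
```

```text
t 6.4 p [0.559  0.0394 0.2139] yaw 98.0 tz [ 0.012 -0.002 -1.   ] F [ 1.  -0.1  0.1] gap 0.548 0.0
16 rows [-0.01  0.04 -0.  ] [ 0.0112 -0.0224  0.0052]
0.5603567807262104
```

```bash
python3 - <<'E'
from h import *
plan([.431,-.341,.18],down(60),14,pos=[.556,.0394,.2139],rot=down(98))
E
```

```text
14 rows [0.   0.   2.71] [ 0.0043 -0.0288  0.0024]
```

>>> {"method": "servo_tool", "body": {"rows": [[[0,0,2.71,0.0043,-0.0288,0.0024,0.4],[0,0,2.71,0.0043,-0.0288,0.0024,0.4],[0,0,2.71,0.0043,-0.0288,0.0024,0.4],[0,0,2.71,0.0043,-0.0288,0.0024,0.4],[0,0,2.71,0.0043,-0.0288,0.0024,0.4],[0,0,2.71,0.0043,-0.0288,0.0024,0.4],[0,0,2.71,0.0043,-0.0288,0.0024,0.4]]]}}

```text
t: 6.98
tcp_pos: [0.5242, -0.162, 0.1902]
tool_rot: [0.097, 0.995, 0.0, -0.001]
force: [0.6, 0.4, -0.3]
finger_gap: 0.698
gripper_force: 0.0
```

>>> {"method": "servo_tool", "body": {"rows": [[[0,0,2.71,0.0043,-0.0288,0.0024,0.4],[0,0,2.71,0.0043,-0.0288,0.0024,0.4],[0,0,2.71,0.0043,-0.0288,0.0024,0.4],[0,0,2.71,0.0043,-0.0288,0.0024,0.4],[0,0,2.71,0.0043,-0.0288,0.0024,0.4],[0,0,2.71,0.0043,-0.0288,0.0024,0.4],[0,0,2.71,0.0043,-0.0288,0.0024,0.4]]]}}

```text
t: 7.57
tcp_pos: [0.4298, -0.3415, 0.1735]
tool_rot: [0.26, 0.966, 0.0, -0.0]
force: [0.7, -0.1, -1.3]
finger_gap: 0.697
gripper_force: 0.0
```

>>> {"method": "servo_tool", "body": {"rows": [[[0,0,0,0,0,0,0.4],[0,0,0,0,0,0,0.4],[0,0,0,0,0,0,0.4]]]}}

```text
t: 7.82
tcp_pos: [0.4306, -0.34, 0.1737]
tool_rot: [0.259, 0.966, 0.001, -0.001]
force: [0.1, 0.1, -0.5]
finger_gap: 0.697
gripper_force: 0.0
```

```bash
python3 - <<'E'
from h import *
st()
plan([.431,-.341,.031],down(60),8)
a=manip.snapshot("side")[270:360,240:360];b=manip.snapshot("top")[120:250,235:385]
o=np.hstack([cv2.resize(a,(400,400),interpolation=2),cv2.resize(b,(400,400),interpolation=2)])
cv2.imwrite("pics/s2.png",o)
E
```

```text
t 7.82 p [ 0.4306 -0.34    0.1737] yaw 60.0 tz [-0.001  0.002 -1.   ] F [ 0.1  0.1 -0.5] gap 0.697 0.0
8 rows [ 0.01 -0.01 -0.  ] [-0.0001 -0.0001  0.0178]
```

View pics/s2.png

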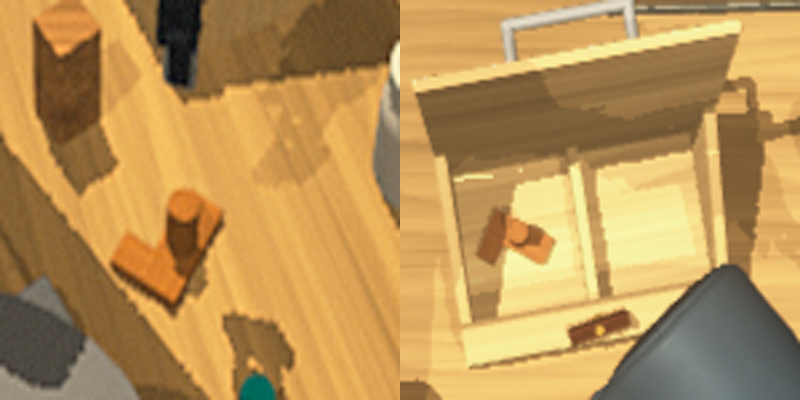

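The left rib lies flat in the left bay. The right knob is at side pixel (295,315), as predicted, so I'll descend.

>>> {"method": "servo_tool", "body": {"rows": [[[0,0,0,0,0,0.022,0.4],[0,0,0,0,0,0.022,0.4],[0,0,0,0,0,0.022,0.4],[0,0,0,0,0,0.022,0.4],[0,0,0,0,0,0.02,0.4],[0,0,0,0,0,0.016,0.4],[0,0,0,0,0,0.01,0.4],[0,0,0,0,0,0.005,0.4]]]}}

```text
t: 8.58
tcp_pos: [0.4311, -0.3392, 0.0338]
tool_rot: [0.258, 0.966, 0.001, -0.001]
force: [1.2, 0.5, -0.1]
finger_gap: 0.698
gripper_force: 0.0
```

>>> {"method": "servo_tool", "body": {"rows": [[[0,0,0,0,0,0,0.4],[0,0,0,0,0,0,-1],[0,0,0,0,0,0,-1],[0,0,0,0,0,0,-1],[0,0,0,0,0,0,-1],[0,0,0,0,0,0,-1],[0,0,0,0,0,0,-1]]]}}

```text
t: 9.17
tcp_pos: [0.4316, -0.3412, 0.0363]
tool_rot: [0.259, 0.966, -0.001, 0.001]
force: [0.2, 0.7, 5.9]
finger_gap: 0.265
gripper_force: 39.3
```

>>> {"method": "servo_tool", "body": {"rows": [[[0,0,0,0,0,-0.012,-1],[0,0,0,0,0,-0.025,-1],[0,0,0,0,0,-0.035,-1],[0,0,0,0,0,-0.035,-1],[0,0,0,0,0,-0.035,-1],[0,0,0,0,0,-0.025,-1],[0,0,0,0,0,-0.01,-1],[0,0,0,0,0,0,-1]]]}}

```text
t: 9.83
tcp_pos: [0.4319, -0.3418, 0.2152]
tool_rot: [0.259, 0.966, -0.002, 0.003]
force: [-0.1, 0.4, -1.0]
finger_gap: 0.263
gripper_force: 39.2
```

```bash
python3 - <<'E'
from h import *
st()
plan([.5765,-.107,.21],down(98),12)
E
```

```text
t 9.83 p [ 0.4319 -0.3418  0.2152] yaw 60.0 tz [ 0.004 -0.005 -1.   ] F [-0.1  0.4 -1. ] gap 0.263 39.22156870365143
12 rows [-0.02  0.02 -3.17] [-0.0076  0.0221  0.0004]
```

>>> {"method": "servo_tool", "body": {"rows": [[[0,0,-3.17,-0.0076,0.0221,0.0004,-1],[0,0,-3.17,-0.0076,0.0221,0.0004,-1],[0,0,-3.17,-0.0076,0.0221,0.0004,-1],[0,0,-3.17,-0.0076,0.0221,0.0004,-1],[0,0,-3.17,-0.0076,0.0221,0.0004,-1],[0,0,-3.17,-0.0076,0.0221,0.0004,-1]]]}}

```text
t: 10.33
tcp_pos: [0.5221, -0.2339, 0.2071]
tool_rot: [0.094, 0.996, 0.001, -0.002]
force: [-0.2, 0.5, -0.5]
finger_gap: 0.266
gripper_force: 39.3
```

>>> {"method": "servo_tool", "body": {"rows": [[[0,0,-3.17,-0.0076,0.0221,0.0004,-1],[0,0,-3.17,-0.0076,0.0221,0.0004,-1],[0,0,-3.17,-0.0076,0.0221,0.0004,-1],[0,0,-3.17,-0.0076,0.0221,0.0004,-1],[0,0,-3.17,-0.0076,0.0221,0.0004,-1],[0,0,-3.17,-0.0076,0.0221,0.0004,-1],[0,0,0,0,0,0,-1],[0,0,0,0,0,0,-1]]]}}

```text
t: 11.0
tcp_pos: [0.5738, -0.1044, 0.205]
tool_rot: [-0.071, 0.997, 0.001, -0.002]
force: [-0.1, 0.0, -0.4]
finger_gap: 0.266
gripper_force: 39.3
```

```bash
python3 - <<'E'
from h import *
st()
plan([.5765,-.107,.0525],down(98),8)
E
```

```text
t 11.0 p [ 0.5738 -0.1044  0.205 ] yaw 98.2 tz [-0.004  0.001 -1.   ] F [-0.1  0.  -0.4] gap 0.266 39.29389178752899
8 rows [ 0.01 -0.03  0.02] [-0.0003 -0.0004  0.0191]
```

>>> {"method": "servo_tool", "body": {"rows": [[[0,0,0,-0.0003,-0.0003,0.022,-1],[0,0,0,-0.0003,-0.0003,0.026,-1],[0,0,0,-0.0003,-0.0003,0.026,-1],[0,0,0,-0.0003,-0.0003,0.026,-1],[0,0,0,-0.0003,-0.0003,0.022,-1],[0,0,0,-0.0003,-0.0003,0.018,-1],[0,0,0,-0.0003,-0.0003,0.012,-1],[0,0,0,0,0,0,-1]]]}}

```text
t: 11.67
tcp_pos: [0.5756, -0.1083, 0.0524]
tool_rot: [-0.069, 0.998, 0.001, -0.002]
force: [-0.5, 0.3, -1.0]
finger_gap: 0.267
gripper_force: 40.2
```

>>> {"method": "servo_tool", "body": {"rows": [[[0,0,0,0,0,0.001,-1],[0,0,0,0,0,0,-1],[0,0,0,0,0,0,-1]]]}}

```text
t: 11.92
tcp_pos: [0.5779, -0.1081, 0.0552]
tool_rot: [-0.07, 0.998, -0.0, 0.001]
force: [-1.0, 0.2, -0.2]
finger_gap: 0.264
gripper_force: 40.2
```

>>> {"method": "servo_tool", "body": {"rows": [[[0,0,0,0,0,0.0015,-1],[0,0,0,0,0,0,-1],[0,0,0,0,0,0.001,-1],[0,0,0,0,0,0,-1]]]}}

```text
t: 12.25
tcp_pos: [0.5774, -0.1077, 0.0521]
tool_rot: [-0.07, 0.998, -0.0, 0.0]
force: [-0.5, -0.3, -0.5]
finger_gap: 0.264
gripper_force: 40.2
```

>>> {"method": "servo_tool", "body": {"rows": [[[0,0,0,0,0,0.001,-1],[0,0,0,0,0,0,-1],[0,0,0,0,0,0,-1]]]}}

```text
t: 12.5
tcp_pos: [0.5775, -0.1077, 0.0509]
tool_rot: [-0.07, 0.998, -0.0, 0.0]
force: [0.2, 0.3, 0.7]
finger_gap: 0.266
gripper_force: 40.3
```

>>> {"method": "servo_tool", "body": {"rows": [[[0,0,0,0,0,0.001,-1],[0,0,0,0,0,0,-1],[0,0,0,0,0,0,-0.4],[0,0,0,0,0,0,-0.1],[0,0,0,0,0,0,0.1],[0,0,0,0,0,0,0.1],[0,0,0,0,0,0,0.1]]]}}

```text
t: 13.08
tcp_pos: [0.5773, -0.1078, 0.0496]
tool_rot: [-0.07, 0.998, 0.0, -0.0]
force: [-0.3, -0.8, -0.6]
finger_gap: 0.55
gripper_force: 0.0
```

>>> {"method": "servo_tool", "body": {"rows": [[[0,0,0,0,0,-0.01,0.1],[0,0,0,0,0,-0.02,0.1],[0,0,0,0,0,-0.03,0.1],[0,0,0,0,0,-0.04,0.1],[0,0,0,0,0,-0.04,0.1],[0,0,0,0.01,0,-0.04,0.1],[0,0,0,0.01,0,-0.04,-1],[0,0,0,0.01,0,-0.04,-1]]]}}

```text
t: 13.75
tcp_pos: [0.5467, -0.1117, 0.3124]
tool_rot: [-0.07, 0.998, -0.0, 0.0]
force: [0.8, -0.1, 0.6]
finger_gap: 0.276
gripper_force: 0.0
```

>>> {"method": "servo_tool", "body": {"rows": [[[0,0,0,0,0.03,-0.04,-1],[0,0,0,0,0.04,-0.04,-1],[0,0,0,0,0.04,-0.03,-1],[0,0,0,0,0.04,-0.02,-1],[0,0,0,0,0.04,-0.01,-1],[0,0,0,0,0.02,0,-1],[0,0,0,0,0,0,-1],[0,0,0,0,0,0,-1]]]}}

```text
t: 14.42
tcp_pos: [0.521, 0.0722, 0.427]
tool_rot: [-0.072, 0.997, -0.0, 0.0]
force: [-0.8, -0.2, -0.5]
finger_gap: -0.003
gripper_force: 0.0
```

```bash
python3 - <<'E'
from h import *
st()
v=[.5541,-.0350,.1414]
print("target",caseW(v,[.135,.115,.45]))
plan(caseW(v,[.135,.115,.45])[0],down(98.1),5)
b=manip.snapshot("side")[90:290,220:400]
cv2.imwrite("pics/s3.png",cv2.resize(b,(540,600),interpolation=2))
E
```

```text
t 14.42 p [0.521  0.0722 0.427 ] yaw 98.2 tz [ 0.001 -0.001 -1.   ] F [-0.8 -0.2 -0.5] gap -0.003 0.0
target [[0.67154579 0.09787771 0.45      ]]
5 rows [-0.01  0.01  0.02] [-0.0305  0.0008 -0.0046]
```

View pics/s3.png

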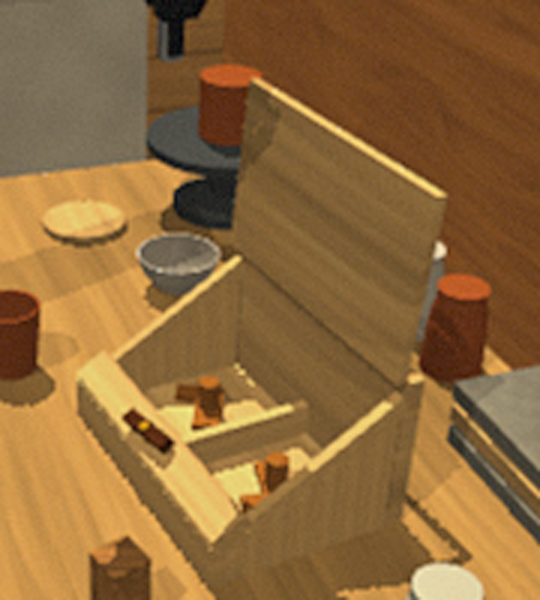

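Both ribs lie flat, knob up, in their bays, with the knobs at crop (208,383) and (277,462). The lid is still open and the gripper is clear of it. I'll go behind the lid next.

>>> {"method": "servo_tool", "body": {"rows": [[[0,0,0,-0.02,0,-0.006,-1],[0,0,0,-0.03,0.001,-0.006,-1],[0,0,0,-0.035,0.001,-0.006,-1],[0,0,0,-0.035,0.001,-0.005,-1],[0,0,0,-0.022,0.001,0,-1],[0,0,0,-0.01,0,0,-1],[0,0,0,0,0,0,-1],[0,0,0,0,0,0,-1]]]}}

```text
t: 15.13
tcp_pos: [0.6718, 0.0948, 0.4477]
tool_rot: [-0.069, 0.998, -0.0, -0.002]
force: [-0.1, 0.1, 0.0]
finger_gap: 0.001
gripper_force: 0.0
```

```bash
python3 - <<'E'
from h import *
st()
v=[.5541,-.0350,.1414]
plan(caseW(v,[.135,.115,.357])[0],down(98.1),5)
def tcp(th):
    e=th-np.pi/6
    c=lidpt(th,.115,.168)
    return c+[.011*np.tanh(e*5),0,.019]
print("start",tcp(2.15),caseW(v,tcp(2.15)))
ths=np.r_[np.linspace(2.15,.35,21),np.linspace(.35,0,9)[1:]]
P=np.array([tcp(t) for t in ths]);D=np.diff(P,axis=0)
for i,d in enumerate(D): print(i,ths[i+1].round(2),"tx",(-d[0]).round(4),"tz",(-d[2]).round(4))
print(caseW(v,P[-1]))
E
```

```text
t 15.13 p [0.6718 0.0948 0.4477] yaw 97.9 tz [-0.003 -0.    -1.   ] F [-0.1  0.1  0. ] gap 0.001 0.0
5 rows [ 0.   -0.03 -0.03] [-0.0001  0.0006  0.0181]
start [0.11433681 0.115      0.35674035] [[0.65108882 0.09496567 0.35674035]]
0 2.06 tx 0.0151 tz -0.0002
1 1.97 tx 0.0151 tz 0.0012
2 1.88 tx 0.0149 tz 0.0025
3 1.79 tx 0.0146 tz 0.0039
4 1.7 tx 0.0142 tz 0.0052
5 1.61 tx 0.0137 tz 0.0064
6 1.52 tx 0.013 tz 0.0076
7 1.43 tx 0.0123 tz 0.0088
8 1.34 tx 0.0115 tz 0.0098
9 1.25 tx 0.0105 tz 0.0108
10 1.16 tx 0.0095 tz 0.0117
11 1.07 tx 0.0085 tz 0.0125
12 0.98 tx 0.0074 tz 0.0133
13 0.89 tx 0.0064 tz 0.0139
14 0.8 tx 0.0055 tz 0.0143
15 0.71 tx 0.0051 tz 0.0147
16 0.62 tx 0.0053 tz 0.015
17 0.53 tx 0.0054 tz 0.0151
18 0.44 tx 0.0041 tz 0.0151
19 0.35 tx 0.0014 tz 0.015
20 0.31 tx -0.0004 tz 0.0072
21 0.26 tx -0.001 tz 0.0071
22 0.22 tx -0.0015 tz 0.0071
23 0.18 tx -0.002 tz 0.007
24 0.13 tx -0.0024 tz 0.0069
25 0.09 tx -0.0028 tz 0.0067
26 0.04 tx -0.0032 tz 0.0066
27 0.0 tx -0.0035 tz 0.0064
[[0.47613985 0.07006168 0.105     ]]
```

>>> {"method": "servo_tool", "body": {"rows": [[[0,0,0,0,0,0.015,-1],[0,0,0,0,0,0.025,-1],[0,0,0,0,0,0.025,-1],[0,0,0,0,0,0.018,-1],[0,0,0,0,0,0.008,-1],[0,0,0,0.01,0,0,-1],[0,0,0,0.01,0,0,-1]]]}}

```text
t: 15.72
tcp_pos: [0.6515, 0.093, 0.3578]
tool_rot: [-0.07, 0.998, -0.0, 0.0]
force: [3.2, -0.1, -1.6]
finger_gap: 0.0
gripper_force: 1.5
```

>>> {"method": "servo_tool", "body": {"rows": [[[0,0,0,0.015,0,0,-1],[0,0,0,0.015,0,0.0012,-1],[0,0,0,0.015,0,0.0025,-1],[0,0,0,0.0146,0,0.0039,-1],[0,0,0,0.0142,0,0.0052,-1],[0,0,0,0.0137,0,0.0064,-1],[0,0,0,0.013,0,0.0076,-1]]]}}

```text
t: 16.3
tcp_pos: [0.5529, 0.079, 0.3339]
tool_rot: [-0.07, 0.998, -0.0, 0.003]
force: [1.4, -0.2, 2.5]
finger_gap: -0.002
gripper_force: 1.4
```

```bash
python3 - <<'E'
from h import *
st()
b=manip.snapshot("side")[90:290,220:400]
cv2.imwrite("pics/s4.png",cv2.resize(b,(540,600),interpolation=2))
E
```

```text
t 16.3 p [0.5529 0.079  0.3339] yaw 98.0 tz [ 0.007 -0.    -1.   ] F [ 1.4 -0.2  2.5] gap -0.002 1.3663280569016933
```

View pics/s4.png

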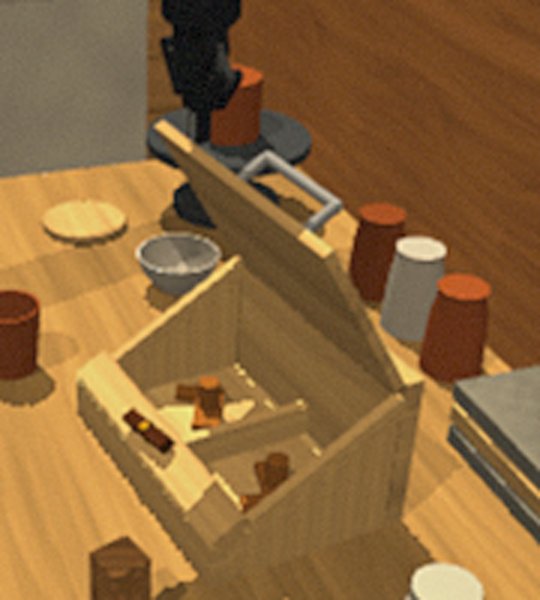

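The lid follows the fingers: it is leaning forward, clear of the handle. Continuing along the arc.

>>> {"method": "servo_tool", "body": {"rows": [[[0,0,0,0.0123,0,0.0088,-1],[0,0,0,0.0115,0,0.0098,-1],[0,0,0,0.0105,0,0.0108,-1],[0,0,0,0.0095,0,0.0117,-1],[0,0,0,0.0085,0,0.0125,-1],[0,0,0,0.0074,0,0.0133,-1],[0,0,0,0.0064,0,0.0139,-1]]]}}

```text
t: 16.93
tcp_pos: [0.4871, 0.0698, 0.2519]
tool_rot: [-0.07, 0.998, -0.0, 0.001]
force: [0.5, 0.1, 2.1]
finger_gap: 0.002
gripper_force: 1.0
```

>>> {"method": "servo_tool", "body": {"rows": [[[0,0,0,0.0055,0,0.0143,-1],[0,0,0,0.0051,0,0.0147,-1],[0,0,0,0.005,0,0.015,-1],[0,0,0,0.005,0,0.015,-1],[0,0,0,0.004,0,0.015,-1],[0,0,0,0.0014,0,0.012,-1],[0,0,0,0,0,0.003,-1],[0,0,0,0,0,0,-1]]]}}

```text
t: 17.6
tcp_pos: [0.4612, 0.0665, 0.1617]
tool_rot: [-0.07, 0.998, 0.0, -0.0]
force: [-0.7, -0.4, 0.8]
finger_gap: -0.004
gripper_force: 0.0
```

```bash
python3 - <<'E'
from h import *
st()
v=[.5541,-.0350,.1414]
p=manip.sense()["tcp_pos"];c=R.from_euler('z',-v[2]).apply(p-[v[0],v[1],0]);print("case",c)
plan(caseW(v,[-.062,.115,.105])[0],down(98.1),8)
E
```

```text
t 17.6 p [0.4612 0.0665 0.1617] yaw 98.0 tz [-0.001 -0.    -1.   ] F [-0.7 -0.4  0.8] gap -0.004 0.0
case [-0.07763896  0.11355159  0.16170219]
8 rows [ 0.   -0.   -0.01] [-0.002   0.0002  0.0071]
```

>>> {"method": "servo_tool", "body": {"rows": [[[0,0,0,-0.0015,0.001,0.0072,-1],[0,0,0,-0.0018,0.001,0.0072,-1],[0,0,0,-0.002,0.001,0.0071,-1],[0,0,0,-0.0024,0.001,0.007,-1],[0,0,0,-0.0026,0.001,0.0069,-1],[0,0,0,-0.0028,0.001,0.0067,-1],[0,0,0,-0.0032,0.001,0.0066,-1],[0,0,0,-0.0034,0.001,0.0064,-1]]]}}

```text
t: 18.27
tcp_pos: [0.4796, 0.0776, 0.1057]
tool_rot: [-0.07, 0.998, 0.0, -0.0]
force: [-0.7, -1.0, 4.6]
finger_gap: -0.005
gripper_force: 2.6
```

>>> {"method": "servo_tool", "body": {"rows": [[[0,0,0,0,0,0.002,-1],[0,0,0,0,0,0.002,-1],[0,0,0,0,0,0,-1]]]}}

```text
t: 18.52
tcp_pos: [0.4797, 0.0776, 0.105]
tool_rot: [-0.07, 0.998, -0.0, 0.001]
force: [-6.8, -2.1, 29.0]
finger_gap: -0.001
gripper_force: 13.8
```

29 N shows the lid is down on its seat. I'll back off and set up for the turnbutton, with the tool along the pivot.

>>> {"method": "servo_tool", "body": {"rows": [[[0,0,0,0,0,-0.01,-1],[0,0,0,0,0,-0.02,-1],[0,0,0,0,0,-0.035,-1],[0,0,0,0,0,-0.035,-1],[0,0,0,0,0,-0.03,-0.3],[0,0,0,0,0,-0.01,-0.3],[0,0,0,0,0,0,-0.3],[0,0,0,0,0,0,-0.3]]]}}

```text
t: 19.18
tcp_pos: [0.4796, 0.0778, 0.2424]
tool_rot: [-0.07, 0.998, 0.0, 0.0]
force: [-0.7, 0.7, -0.2]
finger_gap: 0.348
gripper_force: 0.0
```

```bash
cat >> h.py <<'E'
V=[.5541,-.0350,.1414]
def btnrot(phi): # bar angle phi; tool x along -bar.. tool y upslope at phi=0, tool z = -n
    C=R.from_euler('z',V[2]); n=C.apply([-.5,0,np.sqrt(3)/2]);up=C.apply([np.sqrt(3)/2,0,.5])
    y=R.from_rotvec(n*phi).apply(up);z=-n
    return R.from_matrix(np.c_[np.cross(y,z),y,z])
def btnpos(off): return caseW(V,lidpt(0,0,.21,off))[0]
E
python3 - <<'E'
from h import *
st(); print(manip.sense()["q"].round(2))
plan(btnpos(.10),btnrot(.1),14)
print(btnpos(.1),btnpos(.025))
b=manip.snapshot("top")[120:250,235:385]
cv2.imwrite("pics/t5.png",cv2.resize(b,(690,598),interpolation=2))
E
```

```text
t 19.18 p [0.4796 0.0778 0.2424] yaw 98.1 tz [ 0.001  0.    -1.   ] F [-0.7  0.7 -0.2] gap 0.348 0.0
[-0.07  0.35  1.78  0.    1.01 -1.78]
14 rows [-1.57 -1.74  5.87] [-0.0001 -0.0126  0.0038]
[ 0.41761061 -0.05442926  0.15160254] [ 0.45473634 -0.04914441  0.08665064]
```

View pics/t5.png

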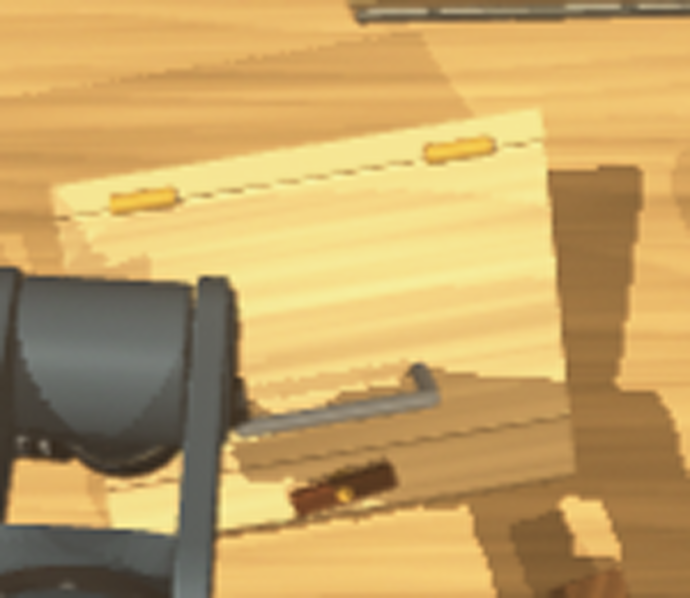

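The lid is flush and shut. The button pivot is at top pixel (310,227.5), as fitted, and the bar sits about +0.13 rad off the rim.

>>> {"method": "servo_tool", "body": {"rows": [[[-1.57,-1.74,5.87,0,-0.0126,0.0038,-0.2],[-1.57,-1.74,5.87,0,-0.0126,0.0038,-0.2],[-1.57,-1.74,5.87,0,-0.0126,0.0038,-0.2],[-1.57,-1.74,5.87,0,-0.0126,0.0038,-0.2],[-1.57,-1.74,5.87,0,-0.0126,0.0038,-0.2],[-1.57,-1.74,5.87,0,-0.0126,0.0038,-0.2],[-1.57,-1.74,5.87,0,-0.0126,0.0038,-0.2]]]}}

```text
t: 19.82
tcp_pos: [0.4674, -0.0058, 0.2056]
tool_rot: [0.287, 0.948, 0.101, 0.096]
force: [0.2, -0.2, -0.1]
finger_gap: 0.399
gripper_force: 0.0
```

>>> {"method": "servo_tool", "body": {"rows": [[[-1.57,-1.74,5.87,0,-0.0126,0.0038,-0.2],[-1.57,-1.74,5.87,0,-0.0126,0.0038,-0.2],[-1.57,-1.74,5.87,0,-0.0126,0.0038,-0.2],[-1.57,-1.74,5.87,0,-0.0126,0.0038,-0.2],[-1.57,-1.74,5.87,0,-0.0126,0.0038,-0.2],[-1.57,-1.74,5.87,0,-0.0126,0.0038,-0.2],[-1.57,-1.74,5.87,0,-0.0126,0.0038,-0.2],[0,0,0,0,0,0,-0.2]]]}}

```text
t: 20.48
tcp_pos: [0.4249, -0.0453, 0.1591]
tool_rot: [0.552, 0.798, 0.18, 0.163]
force: [-0.9, 0.8, -0.1]
finger_gap: 0.401
gripper_force: 0.0
```

```bash
python3 - <<'E'
from h import *
st(); print(manip.sense()["q"].round(2))
plan(btnpos(.10),btnrot(.12),4)
E
```

```text
t 20.48 p [ 0.4249 -0.0453  0.1591] yaw 21.7 tz [ 0.459  0.107 -0.882] F [-0.9  0.8 -0.1] gap 0.401 0.0
[-0.62  0.43  2.33  1.44  0.36 -2.35]
4 rows [-0.4  -0.66  1.27] [-0.0015 -0.0031  0.0006]
```

>>> {"method": "servo_tool", "body": {"rows": [[[-0.4,-0.66,1.27,-0.0015,-0.003,0.0006,-0.2],[-0.4,-0.66,1.27,-0.0015,-0.003,0.0006,-0.2],[-0.4,-0.66,1.27,-0.0015,-0.003,0.0006,-0.2],[-0.4,-0.66,1.27,-0.0015,-0.003,0.0006,-0.2],[0,0,0,0,0,0,-0.2],[0,0,0,0,0,0,-0.2]]]}}

```text
t: 20.98
tcp_pos: [0.4208, -0.0548, 0.1536]
tool_rot: [0.585, 0.768, 0.186, 0.184]
force: [-0.2, 0.0, 0.9]
finger_gap: 0.4
gripper_force: 0.0
```

```bash
python3 - <<'E'
from h import *
st(); print(manip.sense()["q"].round(2))
plan(btnpos(.10),btnrot(.12),4)
plan(btnpos(.025),btnrot(.12),8)
E
```

```text
t 20.98 p [ 0.4208 -0.0548  0.1536] yaw 16.6 tz [ 0.5    0.07  -0.863] F [-0.2  0.   0.9] gap 0.4 0.0
[-0.65  0.46  2.38  1.79  0.37 -2.65]
4 rows [0.07 0.02 0.11] [ 0.0003 -0.0009  0.    ]
8 rows [0.04 0.01 0.06] [ 0.0002 -0.0005  0.0094]
```

>>> {"method": "servo_tool", "body": {"rows": [[[0,0,0,0.0002,-0.0005,0.01,-0.2],[0,0,0,0.0002,-0.0005,0.012,-0.2],[0,0,0,0.0002,-0.0005,0.012,-0.2],[0,0,0,0.0002,-0.0005,0.012,-0.2],[0,0,0,0.0002,-0.0005,0.01,-0.2],[0,0,0,0.0002,-0.0005,0.007,-0.2],[0,0,0,0,0,0,-0.2],[0,0,0,0,0,0,-0.2]]]}}

```text
t: 21.65
tcp_pos: [0.4567, -0.0529, 0.1089]
tool_rot: [0.586, 0.769, 0.185, 0.178]
force: [-0.9, 0.8, 0.4]
finger_gap: 0.401
gripper_force: 0.0
```

```bash
python3 - <<'E'
from h import *
st(); print(manip.sense()["q"].round(2))
plan(btnpos(.025),btnrot(.12),4)
b=manip.snapshot("side")[180:260,220:320]
cv2.imwrite("pics/s6.png",cv2.resize(b,(700,560),interpolation=2))
E
```

```text
t 21.65 p [ 0.4567 -0.0529  0.1089] yaw 16.3 tz [ 0.49   0.077 -0.868] F [-0.9  0.8  0.4] gap 0.401 0.0
[-0.57  0.61  2.31  2.05  0.38 -2.85]
4 rows [-0.05 -0.11  0.07] [ 0.0013 -0.0029  0.0046]
```

View pics/s6.png

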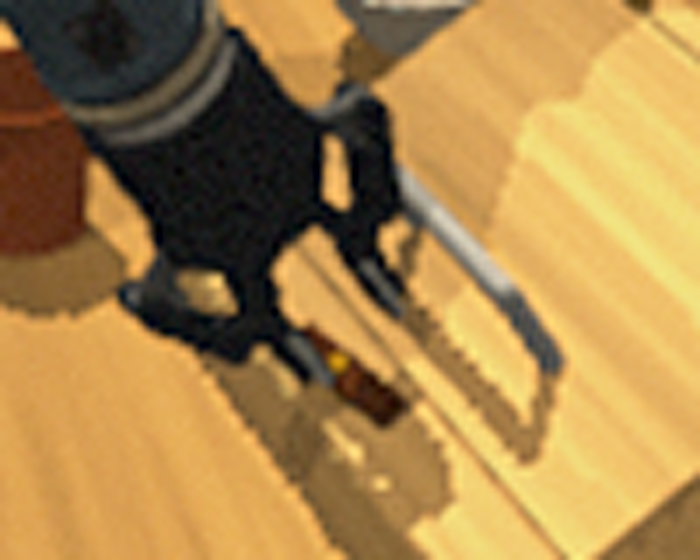

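The fingers are still short of the bar (seen at crop (350,375)), and joint 6 has run to its end. I'll back off and take the half-turned, equivalent grasp.

>>> {"method": "servo_tool", "body": {"rows": [[[0,0,0.5,0,0,-0.01,-0.2],[0,0,3,0,0,-0.012,-0.2],[0,0,5,0,0,-0.012,-0.2],[0,0,7,0,0,-0.01,-0.2],[0,0,7,0,0,-0.006,-0.2],[0,0,7,0,0,0,-0.2],[0,0,7,0,0,0,-0.2],[0,0,7,0,0,0,-0.2]]]}}

```text
t: 22.37
tcp_pos: [0.4318, -0.0567, 0.1524]
tool_rot: [0.829, 0.497, 0.238, 0.097]
force: [-0.6, 0.1, -0.4]
finger_gap: 0.4
gripper_force: 0.0
```

>>> {"method": "servo_tool", "body": {"rows": [[[0,0,7,0,0,0,-0.2],[0,0,7,0,0,0,-0.2],[0,0,7,0,0,0,-0.2],[0,0,7,0,0,0,-0.2],[0,0,7,0,0,0,-0.2],[0,0,7,0,0,0,-0.2],[0,0,0,0,0,0,-0.2],[0,0,0,0,0,0,-0.2]]]}}

```text
t: 23.03
tcp_pos: [0.4319, -0.0567, 0.1521]
tool_rot: [0.951, 0.172, 0.257, 0.006]
force: [-0.9, 0.4, 0.2]
finger_gap: 0.401
gripper_force: 0.0
```

```bash
python3 - <<'E'
from h import *
st(); print(manip.sense()["q"].round(2))
plan(btnpos(.09),btnrot(.12+np.pi),14)
E
```

```text
t 23.03 p [ 0.4319 -0.0567  0.1521] yaw -71.0 tz [ 0.491  0.076 -0.868] F [-0.9  0.4  0.2] gap 0.401 0.0
[-0.63  0.46  2.34  1.69  0.36 -1.05]
14 rows [-0.01  0.03  6.81] [-0.001   0.0002  0.0003]
```

>>> {"method": "servo_tool", "body": {"rows": [[[0,0,6.81,-0.001,0,0,-0.2],[0,0,6.81,-0.001,0,0,-0.2],[0,0,6.81,-0.001,0,0,-0.2],[0,0,6.81,-0.001,0,0,-0.2],[0,0,6.81,-0.001,0,0,-0.2],[0,0,6.81,-0.001,0,0,-0.2],[0,0,6.81,-0.001,0,0,-0.2]]]}}

```text
t: 23.62
tcp_pos: [0.4262, -0.0566, 0.1486]
tool_rot: [0.939, -0.23, 0.237, -0.099]
force: [0.1, 0.2, -0.3]
finger_gap: 0.402
gripper_force: 0.0
```

>>> {"method": "servo_tool", "body": {"rows": [[[0,0,6.81,-0.001,0,0,-0.2],[0,0,6.81,-0.001,0,0,-0.2],[0,0,6.81,-0.001,0,0,-0.2],[0,0,6.81,-0.001,0,0,-0.2],[0,0,6.81,-0.001,0,0,-0.2],[0,0,6.81,-0.001,0,0,-0.2],[0,0,6.81,-0.001,0,0,-0.2],[0,0,0,0,0,0,-0.2]]]}}

```text
t: 24.28
tcp_pos: [0.422, -0.0513, 0.1467]
tool_rot: [0.767, -0.588, 0.177, -0.186]
force: [-0.2, 0.1, 0.0]
finger_gap: 0.399
gripper_force: 0.0
```

>>> {"method": "servo_tool", "body": {"rows": [[[0,0,0,0,0,0,-0.2],[0,0,0,0,0,0,-0.2]]]}}

```text
t: 24.45
tcp_pos: [0.4223, -0.0515, 0.1467]
tool_rot: [0.768, -0.587, 0.178, -0.186]
force: [-0.3, -0.4, -0.7]
finger_gap: 0.393
gripper_force: 0.0
```

```bash
python3 - <<'E'
from h import *
st(); print(manip.sense()["q"].round(2))
plan(btnpos(.05),btnrot(.12+np.pi),6)
E
```

```text
t 24.45 p [ 0.4223 -0.0515  0.1467] yaw -163.9 tz [ 0.491  0.076 -0.868] F [-0.3 -0.4 -0.7] gap 0.393 0.0
[-0.63  0.48  2.37  1.82  0.37  0.48]
6 rows [0.03 0.07 0.01] [0.0004 0.0003 0.0072]
```

>>> {"method": "servo_tool", "body": {"rows": [[[0,0,0,0.0004,0.0003,0.0072,-0.2],[0,0,0,0.0004,0.0003,0.0072,-0.2],[0,0,0,0.0004,0.0003,0.0072,-0.2],[0,0,0,0.0004,0.0003,0.0072,-0.2],[0,0,0,0.0004,0.0003,0.0072,-0.2],[0,0,0,0.0004,0.0003,0.0072,-0.2],[0,0,0,0,0,0,-0.2],[0,0,0,0,0,0,-0.2]]]}}

```text
t: 25.12
tcp_pos: [0.4426, -0.0509, 0.1081]
tool_rot: [0.767, -0.588, 0.177, -0.186]
force: [-0.8, 0.3, 0.1]
finger_gap: 0.398
gripper_force: 0.0
```

```bash
python3 - <<'E'
from h import *
st(); print(manip.sense()["q"].round(2))
plan(btnpos(.025),btnrot(.12+np.pi),6)
E
```

```text
t 25.12 p [ 0.4426 -0.0509  0.1081] yaw -164.0 tz [ 0.49   0.077 -0.868] F [-0.8  0.3  0.1] gap 0.398 0.0
[-0.59  0.61  2.35  2.12  0.41  0.2 ]
6 rows [ 0.04  0.07 -0.01] [0.     0.     0.0041]
```

>>> {"method": "servo_tool", "body": {"rows": [[[0,0,0,0,0,0.005,-0.2],[0,0,0,0,0,0.005,-0.2],[0,0,0,0,0,0.005,-0.2],[0,0,0,0,0,0.005,-0.2],[0,0,0,0,0,0.0035,-0.2],[0,0,0,0,0,0,-0.2],[0,0,0,0,0,0,-0.2]]]}}

```text
t: 25.7
tcp_pos: [0.454, -0.0491, 0.0878]
tool_rot: [0.767, -0.589, 0.177, -0.186]
force: [-0.9, -0.1, -0.2]
finger_gap: 0.401
gripper_force: 0.0
```

>>> {"method": "servo_tool", "body": {"rows": [[[0,0,0,0,0,0,-0.5],[0,0,0,0,0,0,-0.7],[0,0,0,0,0,0,-1],[0,0,0,0,0,0,-1],[0,0,0,0,0,0,-1]]], "squeeze": 20}}

```text
t: 26.12
tcp_pos: [0.4538, -0.0491, 0.0881]
tool_rot: [0.767, -0.589, 0.177, -0.186]
force: [-1.8, -0.4, 2.2]
finger_gap: 0.178
gripper_force: 24.1
```

```bash
python3 - <<'E'
from h import *
st(); print(manip.sense()["q"].round(2))
plan(btnpos(.025),btnrot(.12+np.pi),1)
E
```

```text
t 26.12 p [ 0.4538 -0.0491  0.0881] yaw -164.1 tz [ 0.49   0.076 -0.868] F [-1.8 -0.4  2.2] gap 0.178 24.142578542232513
[-0.57  0.68  2.34  2.24  0.43  0.1 ]
1 rows [ 0.22  0.4  -0.13] [ 0.0002 -0.0001  0.0017]
```

Bar gripped at 15 mm opening. Turning it by −80° about the tool z.

>>> {"method": "servo_tool", "body": {"rows": [[[0,0,-3,0,0,0,-1],[0,0,-5,0,0,0,-1],[0,0,-5,0,0,0,-1],[0,0,-5,0,0,0,-1],[0,0,-5,0,0,0,-1],[0,0,-5,0,0,0,-1],[0,0,-5,0,0,0,-1]]]}}

```text
t: 26.7
tcp_pos: [0.4531, -0.0495, 0.0876]
tool_rot: [0.903, -0.346, 0.222, -0.127]
force: [-3.8, -2.7, 1.0]
finger_gap: 0.177
gripper_force: 24.0
```

```bash
python3 - <<'E'
from h import *
st(); print(manip.sense()["q"].round(2))
plan(btnpos(.025),btnrot(1.53+np.pi),8)
E
```

```text
t 26.7 p [ 0.4531 -0.0495  0.0876] yaw -128.0 tz [ 0.488  0.075 -0.87 ] F [-3.8 -2.7  1. ] gap 0.177 24.01636451482773
[-0.57  0.68  2.34  2.24  0.43 -0.48]
8 rows [-0.01  0.07 -5.97] [ 0.0001 -0.0001  0.0002]
```

>>> {"method": "servo_tool", "body": {"rows": [[[0,0,-6,0,0,0,-1],[0,0,-6,0,0,0,-1],[0,0,-6,0,0,0,-1],[0,0,-6,0,0,0,-1],[0,0,-6,0,0,0,-1],[0,0,-6,0,0,0,-1],[0,0,-6,0,0,0,-1],[0,0,-5,0,0,0,-1]]]}}

```text
t: 27.37
tcp_pos: [0.4528, -0.0508, 0.0873]
tool_rot: [0.966, 0.042, 0.253, -0.027]
force: [-6.4, -7.8, 2.3]
finger_gap: 0.181
gripper_force: 24.3
```

>>> {"method": "servo_tool", "body": {"rows": [[[0,0,0,0,0,0,-1],[0,0,0,0,0,0,-1],[0,0,0,0,0,0,-0.5],[0,0,0,0,0,0,-0.3],[0,0,0,0,0,0,-0.2],[0,0,0,0,0,0,-0.2]]]}}

```text
t: 27.87
tcp_pos: [0.4543, -0.049, 0.088]
tool_rot: [0.965, 0.042, 0.255, -0.029]
force: [-0.6, 0.1, 0.6]
finger_gap: 0.397
gripper_force: 0.0
```

>>> {"method": "servo_tool", "body": {"rows": [[[0,0,0,0,0,-0.006,-0.2],[0,0,0,0,0,-0.01,-0.2],[0,0,0,0,0,-0.015,-0.2],[0,0,0,0,0,-0.015,-0.2],[0,0,0,0,0,-0.012,-0.2],[0,0,0,0,0,-0.006,-0.2],[0,0,0,0,0,0,-0.2]]]}}

```text
t: 28.45
tcp_pos: [0.4224, -0.0538, 0.1445]
tool_rot: [0.965, 0.042, 0.256, -0.028]
force: [0.3, -0.0, 0.0]
finger_gap: 0.395
gripper_force: 0.0
```

```bash
python3 - <<'E'
from h import *
st()
b=manip.snapshot("side")[160:290,210:380]; c=manip.snapshot("top")[180:250,260:360]
cv2.imwrite("pics/f.png",np.hstack([cv2.resize(b,(400,306),interpolation=2),cv2.resize(c,(400,306),interpolation=2)]))
E
```

```text
t 28.45 p [ 0.4224 -0.0538  0.1445] yaw -84.5 tz [ 0.492  0.076 -0.867] F [ 0.3 -0.   0. ] gap 0.395 0.0
```

View pics/f.png

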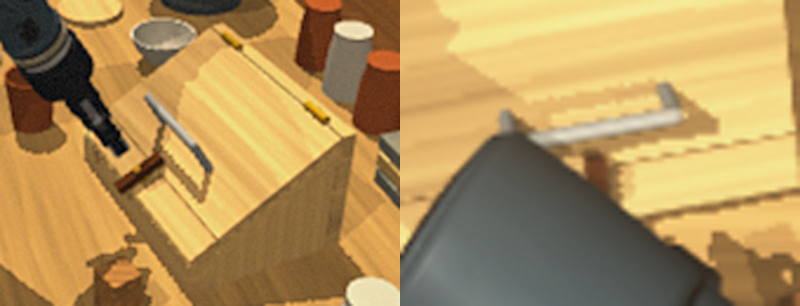

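The bar now points straight up the slope over the lid's edge (crop (140,172)), the lid is shut, and the gripper is clear. Handing in.

```bash
python3 -c "
from station import manip
print(manip.sign_off())"
```

```text
the job is handed in; nothing more can be done
None
```

I handed the job in at about 28 s: each rib lies flat, knob up, in its own bay, the lid is shut, and the turnbutton points up the slope over its edge; the sign-off call gave no verdict.

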